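Carry the honed finger planes over to the other rack in working order

ROBOT

A 6-joint arm with a two-finger parallel gripper is mounted at the origin on the work surface. World frame = base frame: x ahead of the robot, y to its left, z up, the work surface at z = 0. Lengths are in m, angles in rad, forces in N, time in s.
With the tool pointing down it reaches from about 0.425 to 0.95 m from the base axis. Payload 3.5 kg.
Tool frame: the origin (TCP) lies at the very end of the fingers, on their centre line; the grasp point (between the pads) lies 19 mm behind it; x points along the fingers, z is the direction in which the jaws open and shut, and the axes are right-handed (so a half turn about x gives the same grasp; the last joint's range is limited). The gripper opens to 85 mm and grips with 20 to 120 N. Pads are 22 mm wide; open, the fingers measure 114 mm over their backs; the gripper's body (76 mm by 85 mm) begins 54 mm behind the grasp point. The pads swing forward as they close: fully open they stand 13 mm farther back than shut.
Start: joints at [1.161, 0.286, 1.577, -0, 1.279, -0.15], TCP at [0.173, 0.652, 0.231] pointing down, gripper open.
Joint ranges: [-2.77, 2.77], [-0.9, 2.22], [0.21, 2.48], [-1.53, 4.67], [0.24, 2.81], [-2.84, 2.84]. Speed limits (rad/s): [2.79, 2.79, 3.14, 3.14, 3.14, 3.14].

INTERFACE

Orientations are given as a unit quaternion [x, y, z, w].
In Python, from plant import ctrl, cams gives the robot as it stands.
- The arm moves only by the tool play_rows, never from a script. Its argument "rows" is a list of rows, each a list of 3 entries, a list of its own where there are three numbers: the opening in per cent of the stroke, from 0 (shut) to 100 (fully open), then the shift along the tool's x, y, z in units of 0.3 m (1.0 is 0.3 m), then the turn, a rotation vector about the tool's x, y, z in units of pi/2 rad (1.0 is pi/2 rad). A call has 1 to 10 rows; each row is the pose to reach, as a shift and turn from the pose commanded when the call began, along the tool's axes at that moment; what a row does not reach only later rows make up. A row lasts 1/12 s, in which the tool goes at most 41.7 mm and 7.16 degrees, less where a joint would pass 70% of its speed; a pose out of reach is approached as far as the arm can. A call with a number of a shift or a turn outside -1 to 1 is refused whole. A call with a gripper value outside its range is refused whole. The fingers move at their own pace and stop on an object; "force" is the grip in N (left out, the last holds). Time passes only in rows, so rows that repeat a pose let the fingers close. It gives the time, the measured TCP pose, the force and the opening at its end, in the units of the state.
- ctrl.get_state(): the state, without advancing time (a new reading comes with each control period).
- cams.read_camera(name): name is "side" or "top" or "wrist"; returns a dict with "color" (400x640x3 uint8, red, green, blue), "fx", "fy", "cx", "cy" (pixels), "k1" (the pictures are not rectified: a ray, as slopes to the right and down, at radius r is drawn at 1 + k1 r^2 times it, then the intrinsics apply), "view" (4x4, takes a point from world to camera coordinates). Camera axes: x right, y down, z forward; pixel columns grow to the right and rows downward; lengths in m; the calibration is good to about 2 mm. A picture is of the moment at which its call begins. There is no depth.
- ctrl.sign_off(): hands the job in, once; it reports no verdict.
The state is a dict: "time": time; "qpos": joint angles; "dq": joint speeds; "joint_efforts": joint torques, N m; "eef_pos": TCP position; "tcp_rot": TCP orientation; "contact_force": force on the tool from outside, world axes, zero at the start; "wrist_torque": the same for the moment, N m; "opening": opening from 0.0 (shut) to 1.0 (fully open).
Only numpy, scipy, OpenCV 4.12 (cv2) and the standard library are available. Lean on these libraries where they do the work, as an engineer would, in place of code of your own. Each camera call takes 0.05 s, during which the arm holds its last target. There are 200 camera calls.

TASK

The four brass finger planes have been honed and stand in a row in the order in which I use them, each plane set for a different cut. Move them to the empty rack in the same left-to-right order, one to a berth, each set down gently on its sole in the middle of its cork pad and square to the rack. Leave the stone, the glue bottle and the pot where they are.

Things in the scene. Friction and masses are not known exactly. Their poses are not given: they have to be found in the camera images.
- plane_1: the smallest of four brass finger planes, boat-shaped, steel iron and dark wooden wedge: 44 mm long, 20 mm wide, sides 22 mm high (wedge and iron to 30 mm), 80 g or up to a third off. Loose. Origin: middle of the sole; x along its length to the toe (taller rounded end), y across, z up. Sides flat and parallel over the middle 24 mm; balanced if gripped there.
- plane_2: the second smallest of four brass finger planes, boat-shaped, steel iron and dark wooden wedge: 54 mm long, 26 mm wide, sides 26 mm high (wedge and iron to 35 mm), 130 g or up to a third off. Loose. Origin: middle of the sole; x along its length to the toe (taller rounded end), y across, z up. Sides flat and parallel over the middle 28 mm; balanced if gripped there.
- plane_3: the second largest of four brass finger planes, boat-shaped, steel iron and dark wooden wedge: 66 mm long, 32 mm wide, sides 30 mm high (wedge and iron to 39 mm), 200 g or up to a third off. Loose. Origin: middle of the sole; x along its length to the toe (taller rounded end), y across, z up. Sides flat and parallel over the middle 34 mm; balanced if gripped there.
- plane_4: the largest of four brass finger planes, boat-shaped, steel iron and dark wooden wedge: 80 mm long, 40 mm wide, sides 34 mm high (wedge and iron to 44 mm), 320 g or up to a third off. Loose. Origin: middle of the sole; x along its length to the toe (taller rounded end), y across, z up. Sides flat and parallel over the middle 40 mm; balanced if gripped there.
- berth_1: the berth of the full rack where plane_1 stands at the start: a fixed wooden tile 98 x 79 mm with a cork pad 88 x 62 mm. Origin: centre of its underside, cork top 6 mm above; x, y parallel to the rack's. All four look alike; its place in the row changes from start to start.
- berth_2: the berth of the full rack where plane_2 stands at the start: a fixed wooden tile 98 x 79 mm with a cork pad 88 x 62 mm. Origin: centre of its underside, cork top 6 mm above; x, y parallel to the rack's. All four look alike; its place in the row changes from start to start.
- berth_3: the berth of the full rack where plane_3 stands at the start: a fixed wooden tile 98 x 79 mm with a cork pad 88 x 62 mm. Origin: centre of its underside, cork top 6 mm above; x, y parallel to the rack's. All four look alike; its place in the row changes from start to start.
- berth_4: the berth of the full rack where plane_4 stands at the start: a fixed wooden tile 98 x 79 mm with a cork pad 88 x 62 mm. Origin: centre of its underside, cork top 6 mm above; x, y parallel to the rack's. All four look alike; its place in the row changes from start to start.
- full_rack: fixed light wooden rack of four berths in a row, 100 mm (x) by 346 mm (y). Origin: centre of its underside; y runs along the row to the robot's left. Berth centres: x = 0, y = 126, 42, -42, -126 mm; tops of the cork pads (88 x 62 mm) at z = 16 mm, of the thin strips between berths at 20 mm. It holds the planes at the start.
- empty_rack: fixed light wooden rack of four berths in a row, 100 mm (x) by 346 mm (y). Origin: centre of its underside; y runs along the row to the robot's left. Berth centres: x = 0, y = 126, 42, -42, -126 mm; tops of the cork pads (88 x 62 mm) at z = 16 mm, of the thin strips between berths at 20 mm. Empty at the start; nearer to the robot or farther than the full one.
- oilstone: bystander: a grey sharpening stone in a dark wooden case, 190 x 66 mm, 38 mm high, loose, at the robot's right. Origin: centre of its underside.
- glue: bystander: a yellow glue bottle, 54 mm across, 130 mm high, loose, at the robot's left. Origin: centre of its underside.
- pot: bystander: an open clear plastic pot, 90 mm across, 85 mm high, loose, at the robot's left. Origin: centre of its underside.
Not all that is in view belongs to the job. What is shaped like the plane_3 but purple or red is not meant.

How it is judged:
By the outcome, as a careful person would: the job done as asked, in the order asked, and still so for the second after the job is handed in, with the robot touching nothing.
It also fails if it takes over 88 s, if anything falls off the work surface, if the arm or the gripper's body presses on something with over 40 N, if the wrist force passes 120 N, or if a joint passes its speed limit or range.

## Working session

There is one attempt and no reset: what is moved stays moved. The work goes in short steps, Python scripts to look and compute and a tool call to move; the robot and the scene stay as the last step left them, time stands still between calls to the robot, and variables do not carry over. Pictures are saved under pics/ and viewed, about 12 in all and at most 16, crops included, and the job is handed in when it is done.

Besides the shell and the picture viewer there is one more tool, called after "Call:" in YAML: its name, and indented under it one key for each argument. play_rows: Moves the arm, as the interface text tells. Shifts and turns lie within -1 to 1; 1 stands for 0.3 m of shift or pi/2 rad of turn. Its arguments: {"type":"object","properties":{"rows":{"type":"array"},"force":{"type":"number"}},"required":["rows"]}

```bash
ls; mkdir -p pics
python3 - <<'E'
from plant import ctrl, cams
import cv2,pickle
s=ctrl.get_state(); print(s)
d={}
for n in ["top","side"]:
    c=cams.read_camera(n); d[n]=c
    cv2.imwrite(f"pics/{n}0.png",c["color"][:,:,::-1]); print(n,c["fx"],c["cx"],c["cy"],c["k1"],c["view"].tolist() if hasattr(c["view"],"tolist") else c["view"])
pickle.dump(d,open("d0.pkl","wb"))
E
```

```text
pics
{'time': 0.0, 'qpos': array([ 1.16101823e+00,  2.87175555e-01,  1.57817971e+00,  7.18002851e-06,
        1.27857487e+00, -1.49990962e-01]), 'dq': array([-0.0006468 , -0.00100696,  0.00186153, -0.0020327 ,  0.0007845 ,
       -0.00061676]), 'joint_efforts': array([-1.36761500e-03, -4.05985379e+01, -2.92623228e+01, -2.49933428e-04,
        5.93260105e-03,  6.96583005e-07]), 'eef_pos': array([0.17309174, 0.6517552 , 0.2299391 ]), 'tcp_rot': array([-0.43142074,  0.56127645,  0.43062459,  0.55982797]), 'contact_force': array([ 0.81273135, -0.62518406,  0.61363017]), 'wrist_torque': array([ 0.03910791, -0.04096373, -0.00642572]), 'opening': 1.0030738182312056}
top 461.7705402151568 318.97432837122284 204.85992989551713 -0.07758580158746202 [[0.06361678102292416, -0.9979691978617607, -0.00322262182618868, -0.015623416469965427], [-0.977697152652741, -0.06167622638278012, -0.20075936041415907, 0.5186682429781055], [0.20015289872246042, 0.015922412453311094, -0.9796352861726976, 1.2630842434300371], [0.0, 0.0, 0.0, 1.0]]
side 433.2192097091738 313.6950654018033 200.2058552948658 -0.016230059269803573 [[0.9248056445976623, -0.38003843204497184, -0.017473119043298155, -0.4875088291965393], [-0.2708399599491004, -0.6254317371065893, -0.7317655760655895, 0.16941946521569806], [0.26717079895653206, 0.68147335412959, -0.6813323945008741, 0.9518004310548807], [0.0, 0.0, 0.0, 1.0]]
```

View pics/top0.png

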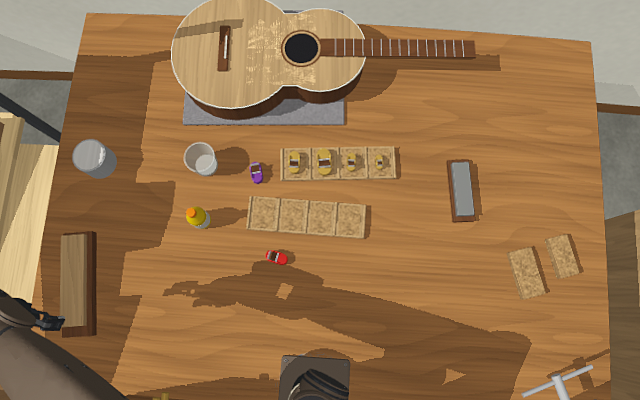

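View pics/side0.png

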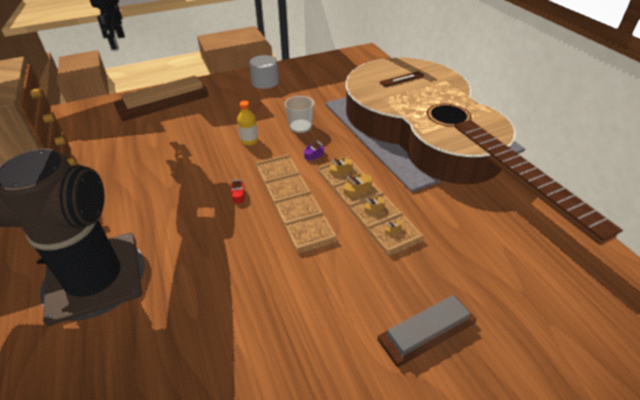

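Top view: the full rack (x 281–398, row 163) holds four brass planes, and the empty rack (248–370, row 217) is nearer to the robot. Purple (256,172) and red (277,257) decoys stand nearby. I'll measure the racks roughly, then enlarge.

```bash
cat > h.py <<'E'
import numpy as np, cv2
from scipy.spatial.transform import Rotation as R
def undist(c,uv):
    uv=np.atleast_2d(np.float64(uv)); K=np.array([[c["fx"],0,c["cx"]],[0,c["fy"],c["cy"]],[0,0,1]])
    return cv2.undistortPoints(uv[:,None],K,np.array([c["k1"],0,0,0.]))[:,0]
def rays(c,uv):
    V=np.array(c["view"]); n=undist(c,uv); d=np.c_[n,np.ones(len(n))]@V[:3,:3]
    return -V[:3,:3].T@V[:3,3], d
def cast(c,uv,z):
    o,d=rays(c,uv); t=(z-o[2])/d[:,2]; return o+t[:,None]*d
def proj(c,P):
    V=np.array(c["view"]); p=np.atleast_2d(P)@V[:3,:3].T+V[:3,3]; n=p[:,:2]/p[:,2:]
    r2=(n**2).sum(1,keepdims=True); n=n*(1+c["k1"]*r2)
    return n*[c["fx"],c["fy"]]+[c["cx"],c["cy"]]
def move(state_pos,state_rot,target_pos,target_rot):
    """shift/turn in tool axes and interface units"""
    r=R.from_quat(state_rot); q=R.from_quat(target_rot)
    return r.inv().apply(np.subtract(target_pos,state_pos))/0.3,(r.inv()*q).as_rotvec()/(np.pi/2)
E
python3 - <<'E'
import pickle,cv2,numpy as np
from h import *
d=pickle.load(open("d0.pkl","rb"));c=d["top"]
im=c["color"][:,:,::-1]
cv2.imwrite("pics/topcrop.png",cv2.resize(im[135:275,180:410],None,fx=3.4,fy=3.4,interpolation=cv2.INTER_CUBIC))
print(cast(c,[[281,149],[396,147],[398,178],[281,180],[250,197],[370,206],[367,237],[248,229]],.018).round(3))
print(cast(c,[[295,162],[323,162],[350,161],[379,161]],.03).round(3))
V=d["top"]["view"];
s=R.from_quat([-0.43142074,0.56127645,0.43062459,0.55982797]);print(s.as_matrix().round(3))
E
```

```text
[[ 0.69   0.143  0.018]
 [ 0.718 -0.202  0.018]
 [ 0.622 -0.211  0.018]
 [ 0.594  0.135  0.018]
 [ 0.536  0.222  0.018]
 [ 0.532 -0.131  0.018]
 [ 0.44  -0.127  0.018]
 [ 0.441  0.219  0.018]]
[[ 0.648  0.097  0.03 ]
 [ 0.653  0.014  0.03 ]
 [ 0.661 -0.066  0.03 ]
 [ 0.667 -0.151  0.03 ]]
[[-0.001 -0.966  0.257]
 [-0.002  0.257  0.966]
 [-1.     0.    -0.002]]
```

View pics/topcrop.png

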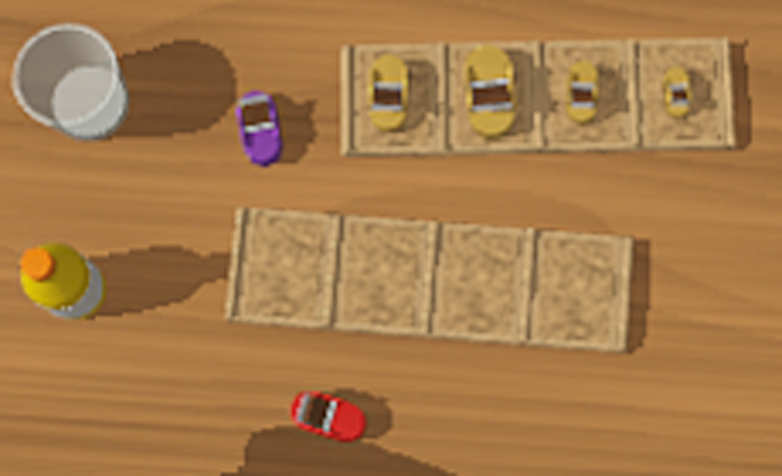

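The row, left to right, is plane_3 (crop 388,95), plane_4 (490,92), plane_2 (582,92), plane_1 (678,92). All four are brass and on the far rack. The purple one (crop 260,128) and the red one (328,415) are not brass and stand on the table, so they aren't meant. Next I move over the racks for a close look.

Call:
play_rows:
  rows:
    - [100,[-0.17,-0.9,-0.88],[-0.2,0,0]]
    - [100,[-0.17,-0.9,-0.88],[-0.2,0,0]]
    - [100,[-0.17,-0.9,-0.88],[-0.2,0,0]]
    - [100,[-0.17,-0.9,-0.88],[-0.2,0,0]]
    - [100,[-0.17,-0.9,-0.88],[-0.2,0,0]]
    - [100,[-0.17,-0.9,-0.88],[-0.2,0,0]]
    - [100,[-0.17,-0.9,-0.88],[-0.2,0,0]]
    - [100,[-0.17,-0.9,-0.88],[-0.2,0,0]]
    - [100,[-0.17,-0.9,-0.88],[-0.2,0,0]]
    - [100,[-0.17,-0.9,-0.88],[-0.2,0,0]]

```text
time: 0.93
eef_pos: [0.3692, 0.3237, 0.2832]
tcp_rot: [0.513, -0.487, -0.511, -0.488]
contact_force: [0.4, -0.9, 0.1]
opening: 1.001
```

```bash
cat > go.py <<'E'
import sys; from h import *; from plant import ctrl
# usage: go.py x y z yawdeg(direction of tool z)
def target(yaw): 
    a=np.radians(yaw); z=np.array([np.cos(a),np.sin(a),0]); x=np.array([0,0,-1.]); return R.from_matrix(np.c_[x,np.cross(z,x),z]).as_quat()
if __name__=="__main__":
    s=ctrl.get_state(); x,y,z,yaw=map(float,sys.argv[1:])
    m=move(s["eef_pos"],s["tcp_rot"],[x,y,z],target(yaw)); print(round(s["time"],2),s["eef_pos"].round(4),m[0].round(3),m[1].round(3),s["contact_force"].round(1),round(s["opening"],3))
E
python3 go.py 0.54 0.0 0.32 92
python3 - <<'E'
from h import *; from plant import ctrl,cams
c=cams.read_camera("wrist");cv2.imwrite("pics/w0.png",c["color"][:,:,::-1])
s=ctrl.get_state(); V=np.array(c["view"]); o=-V[:3,:3].T@V[:3,3]; r=R.from_quat(s["tcp_rot"])
print(c["fx"],c["k1"],r.inv().apply(o-s["eef_pos"]).round(4),(V[:3,:3]@r.as_matrix()).round(3))
E
```

```text
0.93 [0.3692 0.3237 0.2832] [-0.12  -0.516 -1.106] [ 0.009 -0.001  0.002] [ 0.4 -0.9  0.1] 1.001
305.48887097113135 -0.03821777420675354 [-0.1443  0.0755 -0.0007] [[ 0.002  0.001  1.   ]
 [-0.299 -0.954  0.001]
 [ 0.954 -0.299 -0.002]]
```

Call:
play_rows:
  rows:
    - [60,[0.28,-0.56,-1],[0,0,0]]
    - [60,[0.28,-0.56,-1],[0,0,0]]
    - [60,[0.28,-0.56,-1],[0,0,0]]
    - [60,[0.28,-0.56,-1],[0,0,0]]
    - [60,[0.28,-0.56,-1],[0,0,0]]
    - [60,[0.28,-0.56,-1],[0,0,0]]
    - [60,[0.28,-0.56,-1],[0,0,0]]
    - [60,[0.28,-0.56,-1],[0,0,0]]
    - [60,[0.28,-0.56,-1],[0,0,0]]
    - [60,[0.28,-0.56,-1],[0,0,0]]

```text
time: 1.82
eef_pos: [0.5513, 0.0352, 0.1959]
tcp_rot: [-0.512, 0.488, 0.513, 0.486]
contact_force: [0.2, -0.2, -0.4]
opening: 0.598
```

Run:
```python
from h import *; from plant import ctrl,cams; import pickle
c=cams.read_camera("wrist");im=c["color"][:,:,::-1].copy();cv2.imwrite("pics/w1.png",im)
pickle.dump((c,ctrl.get_state()),open("w1.pkl","wb"));print(ctrl.get_state()["eef_pos"])
```

```text
[0.55050061 0.03698434 0.19658776]
```

View pics/w1.png

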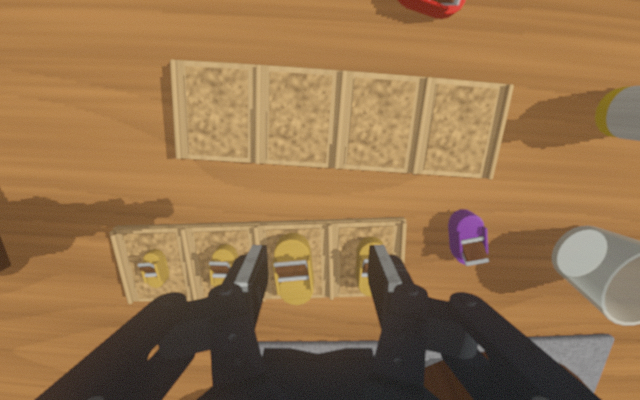

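The empty rack's top corners are at about (172,61), (511,86), (493,178), (177,158). The fingers hide part of the full rack, so I step back for a view of it.

Call:
play_rows:
  rows:
    - [30,[0.0,0.37,-0.2],[0,0,0]]
    - [30,[0.0,0.37,-0.2],[0,0,0]]
    - [30,[0.0,0.37,-0.2],[0,0,0]]
    - [30,[0.0,0.37,-0.2],[0,0,0]]
    - [30,[0.0,0.37,-0.2],[0,0,0]]
    - [30,[0.0,0.37,-0.2],[0,0,0]]
    - [30,[0.0,0.37,-0.2],[0,0,0]]

```text
time: 2.45
eef_pos: [0.4439, -0.0274, 0.1991]
tcp_rot: [0.514, -0.485, -0.513, -0.486]
contact_force: [0.5, -1.1, -0.3]
opening: 0.299
```

```bash
cat > meas.py <<'E'
from h import *; from plant import ctrl,cams; import pickle
def rect(c,mask,z):
    cs,_=cv2.findContours(mask,cv2.RETR_EXTERNAL,cv2.CHAIN_APPROX_NONE)
    return [(k,cv2.minAreaRect((cast(c,cv2.convexHull(k)[:,0],z)[:,:2]*1000).astype(np.float32))) for k in cs if cv2.contourArea(k)>150]
def masks(c):
    hsv=cv2.cvtColor(c["color"],cv2.COLOR_RGB2HSV)
    return hsv
E
python3 - <<'E'
from meas import *
c=cams.read_camera("wrist");im=c["color"][:,:,::-1].copy();cv2.imwrite("pics/w2.png",im)
pickle.dump((c,ctrl.get_state()),open("w2.pkl","wb"));print(ctrl.get_state()["eef_pos"])
a=pickle.load(open("w1.pkl","rb"))[0]
h=cv2.cvtColor(a["color"],cv2.COLOR_RGB2HSV)
for n,(u,v) in dict(table=(100,120),table2=(340,30),strip=(176,110),cork=(215,110),cork2=(460,130),brass=(293,255),brass2=(293,290),shade=(140,210),strip2=(340,120)).items(): print(n,np.median(h[v-2:v+3,u-2:u+3].reshape(-1,3),0),np.median(a["color"][v-2:v+3,u-2:u+3].reshape(-1,3),0))
E
```

```text
[ 0.4439899  -0.02752377  0.19896958]
table [ 16. 144. 179.] [179. 130.  78.]
table2 [ 16. 145. 177.] [177. 129.  77.]
strip [ 18. 101. 199.] [199. 169. 121.]
cork [ 18. 112. 190.] [190. 156. 106.]
cork2 [ 18. 111. 194.] [194. 160. 109.]
brass [ 21. 148. 195.] [195. 162.  82.]
brass2 [ 21. 147. 195.] [195. 163.  83.]
shade [ 15. 147. 127.] [127.  90.  54.]
strip2 [ 18. 100. 201.] [201. 171. 122.]
```

View pics/w2.png

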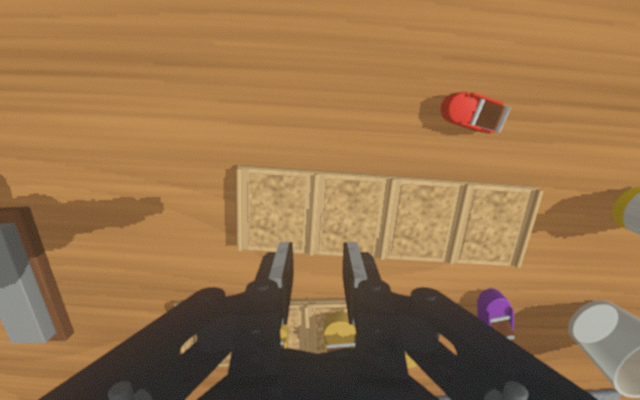

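I moved the wrong way: image-down is world +x, so the TCP has to be farther out. Moving forward.

Call:
play_rows:
  rows:
    - [30,[0.0,-0.82,0],[0,0,0]]
    - [30,[0.0,-0.82,0],[0,0,0]]
    - [30,[0.0,-0.82,0],[0,0,0]]
    - [30,[0.0,-0.82,0],[0,0,0]]
    - [30,[0.0,-0.82,0],[0,0,0]]
    - [30,[0.0,-0.82,0],[0,0,0]]
    - [30,[0.0,-0.82,0],[0,0,0]]
    - [30,[0.0,-0.82,0],[0,0,0]]
    - [30,[0.0,-0.82,0],[0,0,0]]

```text
time: 3.25
eef_pos: [0.6886, -0.0142, 0.1972]
tcp_rot: [-0.513, 0.486, 0.514, 0.486]
contact_force: [-0.1, -1.0, 0.2]
opening: 0.299
```

Run:
```python
from meas import *
c=cams.read_camera("wrist");im=c["color"][:,:,::-1].copy();cv2.imwrite("pics/w3.png",im)
pickle.dump((c,ctrl.get_state()),open("w3.pkl","wb"));print(ctrl.get_state()["eef_pos"])
for n in ("w1","w3"):
    a=pickle.load(open(n+".pkl","rb"))[0]
    h=cv2.cvtColor(a["color"],cv2.COLOR_RGB2HSV)
    rack=cv2.inRange(h,(15,60,120),(22,127,255)); rack=cv2.morphologyEx(rack,cv2.MORPH_CLOSE,np.ones((9,9)));rack=cv2.morphologyEx(rack,cv2.MORPH_OPEN,np.ones((7,7)))
    brass=cv2.inRange(h,(20,130,60),(28,255,255)); brass=cv2.morphologyEx(brass,cv2.MORPH_CLOSE,np.ones((9,9)))
    for k,r in rect(a,rack,.02):
        if cv2.contourArea(k)>8000: print(n,"rack",cv2.boundingRect(k),np.round(r[0],1),np.round(r[1],1),round(r[2],2))
    for k,r in rect(a,brass,.04): print(n,"brass",cv2.boundingRect(k),np.round(r[0],1),np.round(r[1],1),round(r[2],2))
```

```text
[ 0.68814465 -0.01438226  0.1979864 ]
w1 rack (110, 217, 297, 85) [654.8 -28.9] [103.  343.3] 4.81
w1 rack (170, 60, 343, 119) [490.1  55. ] [343.2  98.8] 89.14
w1 brass (141, 250, 28, 38) [ 659.2 -142.4] [30.8 48.7] 84.19
w1 brass (212, 244, 26, 21) [635.3 -61.9] [26.8 22.5] 79.08
w1 brass (356, 237, 27, 59) [643.3  93.1] [25.6 72.2] 85.46
w1 brass (273, 233, 41, 72) [651.8  13.2] [89.4 44.1] 5.99
w1 brass (595, 87, 32, 50) [463.1 315.5] [47. 25.] 0.37
w3 rack (138, 97, 334, 103) [658.8 -28.8] [ 99.4 343.6] 4.89
w3 rack (217, 0, 362, 51) [533.8  55.2] [ 45.1 344.2] 4.0
w3 brass (172, 131, 30, 43) [ 664.7 -145.5] [42.1 28.5] 7.52
w3 brass (252, 124, 30, 54) [659.3 -66.1] [28.4 52.7] 89.74
w3 brass (413, 115, 43, 67) [647.6  99.2] [65.1 41.2] 3.08
w3 brass (325, 109, 45, 82) [654.6  13.9] [80.3 41.6] 8.27
```

View pics/w3.png

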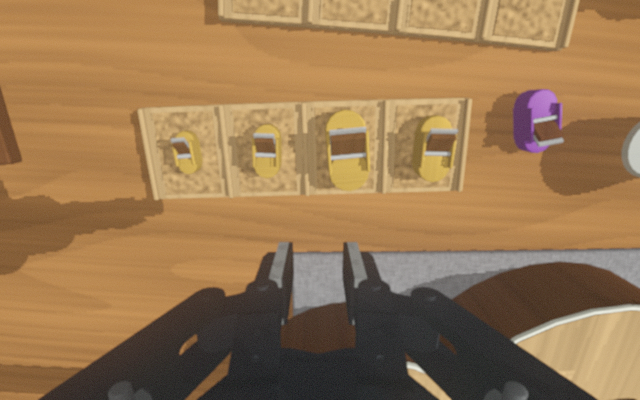

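The full rack is fully visible, with planes at (184,152), (266,150), (348,150) and (436,148), right to left. I'll check the wrist result against the top camera with the same masks, and check where the TCP projects against the visible fingertips.

Run:
```python
from meas import *
d=pickle.load(open("d0.pkl","rb"))
for n in ("top","side"):
    a=d[n]; h=cv2.cvtColor(a["color"],cv2.COLOR_RGB2HSV)
    rack=cv2.inRange(h,(14,50,110),(22,127,255)); rack=cv2.morphologyEx(rack,cv2.MORPH_CLOSE,np.ones((5,5)));rack=cv2.morphologyEx(rack,cv2.MORPH_OPEN,np.ones((5,5)))
    for k,r in rect(a,rack,.018):
        if 0.3<r[0][0]/1000<0.8: print(n,"rack",cv2.boundingRect(k),np.round(r[0],1),np.round(r[1],1),round(r[2],2))
a,s=pickle.load(open("w3.pkl","rb"))
r=R.from_quat(s["tcp_rot"])
print("tcp px",proj(a,s["eef_pos"]), "tips", proj(a,s["eef_pos"]+r.apply([[-.003,0,.0128],[-.003,0,-.0128]])))
print(a["view"],r.as_matrix().round(4))
# fingertip edges at row 247
g=cv2.cvtColor(a["color"],cv2.COLOR_RGB2GRAY); 
for v in (246,252,260): print(v,g[v,262:375].tolist())
# purple decoy in both
for n,x in (("top",d["top"]),("w3",a)):
    h=cv2.cvtColor(x["color"],cv2.COLOR_RGB2HSV); m=cv2.inRange(h,(125,120,40),(160,255,255)); m=cv2.morphologyEx(m,cv2.MORPH_CLOSE,np.ones((7,7)))
    print(n,[(np.round(q[0],1),np.round(q[1],1),round(q[2],1)) for k,q in rect(x,m,.025)])
```

```text
top rack (508, 248, 36, 51) [ 363.4 -590. ] [138.2  77.4] 16.98
top rack (546, 235, 32, 43) [ 418.3 -699.7] [118.4  71.5] 16.9
top rack (634, 210, 6, 66) [ 472.8 -937.3] [ 16.5 198. ] 86.01
top rack (246, 196, 120, 42) [488.3  53.7] [343.7 100.8] 89.11
top rack (280, 148, 41, 33) [646.7  82.7] [ 99.4 120.3] 3.57
top rack (328, 146, 68, 34) [ 662.5 -100.1] [101.7 201.8] 5.13
top rack (183, 143, 19, 28) [653.2 411.4] [51.4 86.4] 73.41
top rack (0, 112, 58, 191) [484.6 900.3] [613.1 191.7] 11.98
side rack (286, 96, 27, 14) [672.  482.1] [85.2 87.7] 67.83
side rack (120, 0, 104, 17) [ 430.2 1670.1] [218.5 502.2] 89.27
tcp px [[316.57880531 255.72862819]] tips [[341.51242795 258.5064881 ]
 [291.60523287 258.44238674]]
[[-5.63983083e-02  9.98408327e-01 -2.08375443e-04  5.26861177e-02]
 [ 9.53743579e-01  5.39370000e-02  2.95743108e-01 -6.84647385e-01]
 [ 2.95283621e-01  1.64806742e-02 -9.55267486e-01  1.45469574e-01]
 [ 0.00000000e+00  0.00000000e+00  0.00000000e+00  1.00000000e+00]] [[-1.000e-03 -9.985e-01 -5.530e-02]
 [ 2.000e-04 -5.530e-02  9.985e-01]
 [-1.000e+00  1.000e-03  2.000e-04]]
[... 946 characters left out ...]
, 110, 98, 73, 64, 63, 62, 66, 83, 114, 134, 135, 132, 138, 135, 134, 134, 137, 136, 125, 104, 80, 73, 76, 75, 73, 76, 80, 87, 99, 106, 107, 110, 114, 117]
260 [77, 66, 64, 62, 60, 59, 66, 65, 65, 63, 72, 99, 122, 134, 133, 132, 132, 132, 130, 131, 130, 130, 124, 101, 75, 63, 62, 66, 67, 62, 78, 110, 147, 159, 158, 155, 151, 153, 151, 150, 157, 158, 161, 160, 159, 160, 161, 157, 155, 153, 152, 152, 149, 149, 155, 155, 155, 152, 149, 149, 153, 153, 158, 159, 159, 162, 159, 158, 152, 154, 153, 153, 157, 157, 159, 155, 152, 151, 151, 143, 120, 82, 59, 61, 64, 58, 60, 66, 91, 123, 130, 129, 128, 123, 127, 128, 127, 134, 137, 128, 106, 75, 69, 60, 65, 64, 63, 69, 68, 65, 63, 79, 111]
top []
w3 []
```

The top camera gives the empty rack at (0.488,0.054), yaw −0.89°, and the wrist camera (0.490,0.055), −0.86°, so they agree. The finger centre is 1.4 px right of the projected TCP, so wrist readings need about −1.4 mm in y. Now I go above plane_3, the leftmost.

Call:
play_rows:
  rows:
    - [57,[0.26,0.112,0.381],[0,0,0]]
    - [57,[0.26,0.112,0.381],[0,0,0]]
    - [57,[0.26,0.112,0.381],[0,0,0]]
    - [57,[0.26,0.112,0.381],[0,0,0]]
    - [57,[0.26,0.112,0.381],[0,0,0]]
    - [57,[0.26,0.112,0.381],[0,0,0]]

```text
time: 3.8
eef_pos: [0.6482, 0.0975, 0.121]
tcp_rot: [0.514, -0.486, -0.514, -0.486]
contact_force: [0.7, -0.7, 0.6]
opening: 0.573
```

```bash
cat > near.py <<'E'
from meas import *; import sys
# near.py tag ztop : brass blobs in the wrist view, outline cast at rim height
tag,zt=sys.argv[1],float(sys.argv[2])
c=cams.read_camera("wrist");im=c["color"][:,:,::-1].copy();cv2.imwrite(f"pics/{tag}.png",im)
s=ctrl.get_state();pickle.dump((c,s),open(tag+".pkl","wb"));print(s["eef_pos"].round(4))
h=cv2.cvtColor(c["color"],cv2.COLOR_RGB2HSV)
b=cv2.inRange(h,(20,130,60),(28,255,255)); b=cv2.morphologyEx(b,cv2.MORPH_CLOSE,np.ones((25,25)));b=cv2.morphologyEx(b,cv2.MORPH_OPEN,np.ones((5,5)))
for k,r in rect(c,b,zt):
    P=cast(c,k[:,0],zt)*1000
    print(cv2.boundingRect(k),"ctr",np.round(r[0],1),"size",np.round(r[1],1),"ang",round(r[2],1),"x",P[:,0].min().round(1),P[:,0].max().round(1),"y",P[:,1].min().round(1),P[:,1].max().round(1))
E
python3 near.py n3 0.044
```

```text
[0.6496 0.0966 0.1222]
(301, 185, 43, 61) ctr [654.4 101.2] size [49.6 31.9] ang 2.3 x 629.0 679.2 y 84.4 117.2
(0, 181, 50, 52) ctr [ 660.2 -135.5] size [41.5 46.4] ang 77.0 x 639.1 682.9 y -160.9 -115.2
(91, 173, 51, 66) ctr [655.9 -59.2] size [39.9 55.8] ang 83.2 x 629.0 683.3 y -79.7 -38.7
(303, 162, 39, 22) ctr [620.4  99.4] size [15.8 28.4] ang 3.3 x 612.3 629.1 y 85.5 114.0
(178, 155, 67, 102) ctr [653.4  14.9] size [81.7 51.1] ang 8.5 x 611.7 694.3 y -10.2 41.3
```

View pics/n3.png

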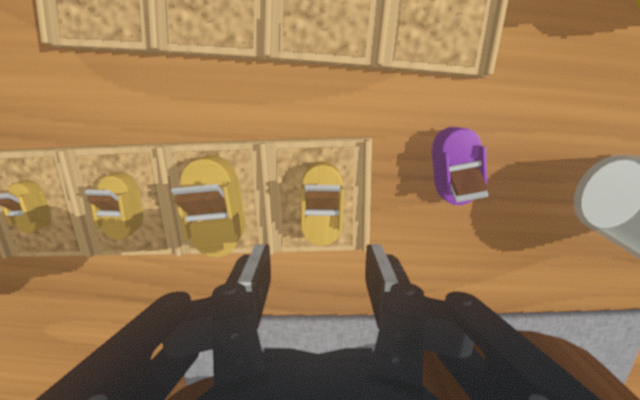

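plane_3 is nearest under the jaws, its outline at x 301–344, rows 162–246, and it is square to the jaws within about 1°. Descending and closing on it.

Call:
play_rows:
  rows:
    - [57,[0.12,0.006,0.01],[0,0,0]]
    - [57,[0.22,0.006,0.01],[0,0,0]]
    - [57,[0.29,0.006,0.01],[0,0,0]]
    - [57,[0.32,0.006,0.01],[0,0,0]]
    - [57,[0.337,0.006,0.01],[0,0,0]]
    - [57,[0.337,0.006,0.01],[0,0,0]]
    - [20,[0.337,0.006,0.01],[0,0,0]]
    - [20,[0.337,0.006,0.01],[0,0,0]]
    - [20,[0.337,0.006,0.01],[0,0,0]]
    - [20,[0.337,0.006,0.01],[0,0,0]]
  force: 40

```text
time: 4.68
eef_pos: [0.6489, 0.0998, 0.0218]
tcp_rot: [0.515, -0.485, -0.512, -0.487]
contact_force: [-0.0, -1.0, 5.6]
opening: 0.371
```

Call:
play_rows:
  rows:
    - [20,[0,0,0],[0,0,0]]
    - [20,[0,0,0],[0,0,0]]
    - [20,[0,0,0],[0,0,0]]

```text
time: 4.93
eef_pos: [0.6489, 0.0998, 0.0218]
tcp_rot: [0.515, -0.485, -0.512, -0.487]
contact_force: [0.6, -0.4, 5.7]
opening: 0.362
```

Holding at 31 mm, which fits a 32 mm body. Lift, then carry it over the left berth.

Call:
play_rows:
  rows:
    - [20,[-0.1,0,0],[0,0,0]]
    - [20,[-0.2,0,0],[0,0,0]]
    - [20,[-0.27,0.02,0.02],[0,0,0]]
    - [20,[-0.27,0.12,0.08],[0.01,0,0]]
    - [20,[-0.27,0.24,0.15],[0.02,0,0]]
    - [20,[-0.27,0.36,0.22],[0.035,0,0]]
    - [20,[-0.27,0.46,0.27],[0.046,0,0]]
    - [20,[-0.27,0.513,0.296],[0.046,0,0]]
    - [20,[-0.27,0.513,0.296],[0.046,0,0]]
    - [20,[-0.27,0.513,0.296],[0.046,0,0]]

```text
time: 5.77
eef_pos: [0.4871, 0.1808, 0.0997]
tcp_rot: [-0.496, 0.504, 0.496, 0.504]
contact_force: [0.9, -0.4, -2.2]
opening: 0.365
```

```bash
python3 near.py c3 0.12 | head -3; python3 go.py 0.4904 0.1797 0.0225 89.1
```

```text
[0.4883 0.1805 0.1002]
(0, 370, 12, 30) ctr [558.5   2.6] size [ 6.6 24.6] ang 68.3 x 546.3 568.7 y -5.0 6.4
(40, 356, 40, 29) ctr [546.1  37.7] size [13.1 31.5] ang 35.2 x 534.7 555.4 y 25.0 52.5
5.82 [0.4883 0.1805 0.1002] [ 0.259 -0.007 -0.002] [-0.001 -0.     0.   ] [ 0.8  0.1 -1.3] 0.368
```

View pics/c3.png

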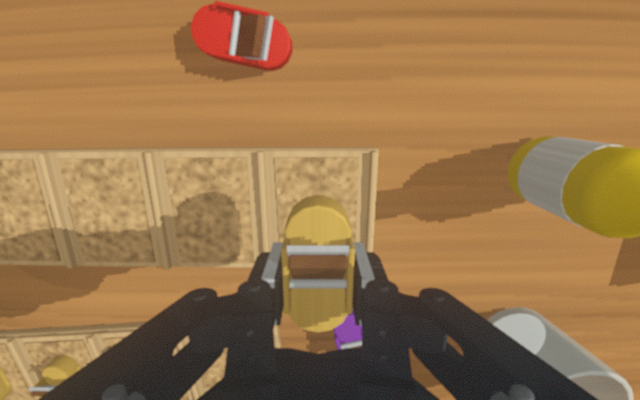

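Plane_3 is held square in the jaws, its outline rows 196–332 at column 318. I'll work out its offset from the TCP.

Run:
```python
from meas import *
c,s=pickle.load(open("c3.pkl","rb"))
for z in (.112,.118,.124): print(z,(cast(c,[[318,196],[320,331]],z)-s["eef_pos"]).round(4).tolist())
```

```text
0.112 [[-0.0377, 0.0015, 0.0118], [0.0365, 0.0014, 0.0118]]
0.118 [[-0.0395, 0.0015, 0.0178], [0.0313, 0.0014, 0.0178]]
0.124 [[-0.0413, 0.0015, 0.0238], [0.0261, 0.0015, 0.0238]]
```

The end height is ambiguous at this angle. In w3 the near ends lie close to the camera's nadir, so I take centres from there.

Run:
```python
from meas import *
a,s=pickle.load(open("w3.pkl","rb")); V=np.array(a["view"]); print("cam",-V[:3,:3].T@V[:3,3])
h=cv2.cvtColor(a["color"],cv2.COLOR_RGB2HSV)
b=cv2.inRange(h,(20,130,60),(28,255,255)); b=cv2.morphologyEx(b,cv2.MORPH_CLOSE,np.ones((9,9)))
L={1:44,2:54,3:66,4:80}; Hs={1:22,2:26,3:30,4:34}
for k,r in rect(a,b,.04):
    n={172:1,252:2,413:3,325:4}[cv2.boundingRect(k)[0]]
    kk=k[:,0]; i=kk[kk[:,1]==kk[:,1].min()].mean(0)-[0,.5]; j=kk[kk[:,1]==kk[:,1].max()].mean(0)+[0,.5]
    for z in (.016,.016+Hs[n]/1000):
        p=cast(a,[i,j],z)*1000; print(n,round(z,3),"near",p[0,:2].round(1),"far",p[1,:2].round(1),"centre x from near",(p[0,0]+L[n]/2).round(1),"from far",(p[1,0]-L[n]/2).round(1))
```

```text
cam [ 0.61299467 -0.01807187  0.34145308]
1 0.016 near [ 645.7 -154.9] far [ 692.  -155.2] centre x from near 667.7 from far 670.0
1 0.038 near [ 643.5 -145.6] far [ 686.7 -145.9] centre x from near 665.5 from far 664.7
2 0.016 near [634.2 -69.6] far [691.8 -69. ] centre x from near 661.2 from far 664.8
2 0.042 near [632.5 -65.5] far [685.5 -65. ] centre x from near 659.5 from far 658.5
3 0.016 near [614.9 104.8] far [685.9 113.3] centre x from near 647.9 from far 652.9
3 0.046 near [614.7  93.4] far [679.2 101.2] centre x from near 647.7 from far 646.2
4 0.016 near [614.8   8. ] far [701.4  22.8] centre x from near 654.8 from far 661.4
4 0.05 near [614.7   5.3] far [692.1  18.5] centre x from near 654.7 from far 652.1
```

Call:
play_rows:
  rows:
    - [20,[0.1,-0.012,-0.004],[0,0,0]]
    - [20,[0.17,-0.012,-0.004],[0,0,0]]
    - [20,[0.21,-0.012,-0.004],[0,0,0]]
    - [20,[0.235,-0.012,-0.004],[0,0,0]]
    - [20,[0.247,-0.012,-0.004],[0,0,0]]
    - [20,[0.253,-0.012,-0.004],[0,0,0]]
    - [20,[0.257,-0.012,-0.004],[0,0,0]]
    - [20,[0.259,-0.012,-0.004],[0,0,0]]
    - [20,[0.259,-0.012,-0.004],[0,0,0]]

```text
time: 6.57
eef_pos: [0.4927, 0.1792, 0.0234]
tcp_rot: [-0.496, 0.504, 0.495, 0.505]
contact_force: [0.3, 0.1, -2.3]
opening: 0.368
```

```bash
python3 go.py 0.492 0.1797 0.0220 89.1
```

```text
6.57 [0.4927 0.1792 0.0234] [0.005 0.002 0.002] [-0.001  0.     0.001] [ 0.3  0.1 -2.3] 0.368
```

Call:
play_rows:
  rows:
    - [20,[0.002,0.001,0.001],[0,0,0]]
    - [20,[0.004,0.001,0.001],[0,0,0]]
    - [20,[0.006,0.001,0.001],[0,0,0]]
    - [20,[0.006,0.001,0.001],[0,0,0]]

```text
time: 6.9
eef_pos: [0.492, 0.1795, 0.0218]
tcp_rot: [-0.496, 0.504, 0.495, 0.505]
contact_force: [-2.3, -0.4, 5.9]
opening: 0.368
```

It is standing (load went from −2.3 to +5.9 N). Release and rise.

Call:
play_rows:
  rows:
    - [42,[0,0,0],[0,0,0]]
    - [50,[0,0,0],[0,0,0]]
    - [57,[0,0,0],[0,0,0]]
    - [57,[0,0,0],[0,0,0]]
    - [57,[-0.03,0,0],[0,0,0]]
    - [57,[-0.1,0,0],[0,0,0]]
    - [57,[-0.2,0,0],[0,0,0]]
    - [57,[-0.33,0,0],[0,0,0]]
    - [57,[-0.33,0,0],[0,0,0]]

```text
time: 7.65
eef_pos: [0.4969, 0.1804, 0.1284]
tcp_rot: [-0.499, 0.5, 0.492, 0.509]
contact_force: [2.3, -0.2, 1.9]
opening: 0.569
```

```bash
python3 near.py p3 0.046; python3 go.py 0.6545 0.0125 0.12 98
```

```text
[0.4954 0.1801 0.1255]
(0, 331, 33, 43) ctr [ 651.  -121.6] size [32.8 62.3] ang 68.0 x 620.5 674.4 y -148.5 -102.7
(61, 325, 40, 46) ctr [638.6 -55.2] size [29. 67.] ang 38.9 x 611.9 667.9 y -75.7 -27.2
(296, 177, 41, 57) ctr [498.3 179.8] size [31.7 46.2] ang 87.8 x 474.7 521.4 y 163.6 195.3
(298, 152, 38, 21) ctr [463.5 180.6] size [27.9 15.1] ang 89.0 x 455.9 471.3 y 166.5 194.4
(491, 125, 20, 44) ctr [453.7 316.6] size [10.8 32.4] ang 84.6 x 438.0 470.1 y 311.1 323.3
(536, 124, 104, 81) ctr [469.  392.1] size [87.7 63. ] ang 88.9 x 437.4 500.7 y 348.4 435.9
7.7 [0.4954 0.1801 0.1255] [ 0.023 -0.54  -0.549] [-0.1    0.001  0.007] [ 0.2  1.  -0.1] 0.571
```

View pics/p3.png

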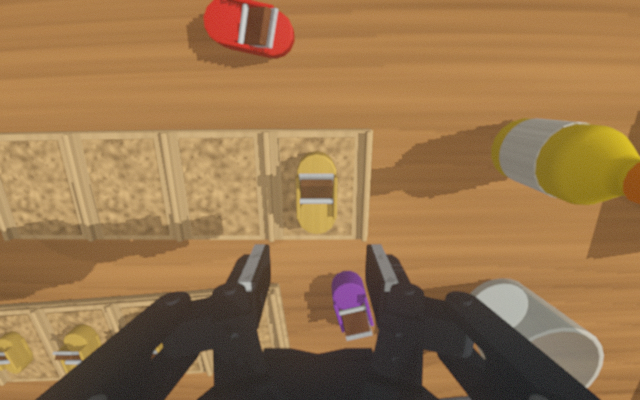

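Plane_3 stands upright and looks centred on the left pad (outline columns 296–337, rows 152–234; pad about 277–360, 137–237). Going to plane_4.

Call:
play_rows:
  rows:
    - [57,[0.0,-0.1,-0.1],[0,0,0]]
    - [70,[0.02,-0.22,-0.22],[-0.03,0,0]]
    - [70,[0.02,-0.32,-0.33],[-0.06,0,0.007]]
    - [70,[0.02,-0.42,-0.43],[-0.1,0,0.007]]
    - [70,[0.02,-0.5,-0.51],[-0.1,0,0.007]]
    - [70,[0.02,-0.54,-0.549],[-0.1,0,0.007]]
    - [70,[0.02,-0.54,-0.549],[-0.1,0,0.007]]
    - [70,[0.02,-0.54,-0.549],[-0.1,0,0.007]]

```text
time: 8.37
eef_pos: [0.6506, 0.0107, 0.1125]
tcp_rot: [-0.53, 0.468, 0.536, 0.462]
contact_force: [-0.7, -0.1, -0.7]
opening: 0.696
```

```bash
python3 near.py n4 0.05; python3 go.py 0.6545 0.0125 0.022 98.3
python3 - <<'E'
from meas import *
a,s=pickle.load(open("p3.pkl","rb")); V=np.array(a["view"]); print("cam",-V[:3,:3].T@V[:3,3])
print((cast(a,[[276,185],[361,185],[318,136],[316,239]],.018)*1000).round(1))
print((cast(a,[[317,152]],.04)*1000).round(1),(cast(a,[[317,152]],.016)*1000).round(1))
E
```

```text
[0.6498 0.0118 0.1124]
(195, 171, 44, 69) ctr [653.2 -61.8] size [52.5 30.7] ang 1.3 x 626.8 679.5 y -77.3 -46.5
(94, 171, 43, 56) ctr [ 658.3 -135.8] size [41.3 31.8] ang 8.1 x 636.8 679.5 y -151.1 -119.9
(292, 162, 57, 104) ctr [650.6  13.1] size [78.7 40.2] ang 8.1 x 611.0 690.3 y -8.7 36.0
(551, 0, 89, 72) ctr [506.2 170.9] size [41.9 60.3] ang 10.8 x 480.8 530.2 y 141.2 201.1
8.42 [0.6498 0.0118 0.1124] [ 0.301 -0.02  -0.001] [-0.004  0.001 -0.009] [ 1.1  0.2 -0.4] 0.701
cam [0.41881615 0.18175496 0.27141908]
[[488.4 145.3  18. ]
 [489.7 218.4  18. ]
 [447.4 182.1  18. ]
 [540.1 178.7  18. ]]
[[456.9 181.1  40. ]] [[460.9 181.   16. ]]
```

Call:
play_rows:
  rows:
    - [70,[0.08,-0.012,0],[-0.004,0,-0.008]]
    - [70,[0.18,-0.012,0],[-0.004,0,-0.008]]
    - [70,[0.25,-0.012,0],[-0.004,0,-0.008]]
    - [70,[0.285,-0.012,0],[-0.004,0,-0.008]]
    - [70,[0.301,-0.012,0],[-0.004,0,-0.008]]
    - [70,[0.301,-0.012,0],[-0.004,0,-0.008]]
    - [30,[0.301,-0.012,0],[-0.004,0,-0.008]]
    - [30,[0.301,-0.012,0],[-0.004,0,-0.008]]
    - [30,[0.301,-0.012,0],[-0.004,0,-0.008]]
    - [30,[0.301,-0.012,0],[-0.004,0,-0.008]]
  force: 50

```text
time: 9.25
eef_pos: [0.6547, 0.0123, 0.0256]
tcp_rot: [0.536, -0.461, -0.534, -0.464]
contact_force: [0.4, 1.6, 3.3]
opening: 0.459
```

Call:
play_rows:
  rows:
    - [30,[0,0,0],[0,0,0]]
    - [30,[0,0,0],[0,0,0]]
    - [30,[0,0,0],[0,0,0]]

```text
time: 9.5
eef_pos: [0.6547, 0.0123, 0.0256]
tcp_rot: [0.536, -0.461, -0.534, -0.464]
contact_force: [-0.3, 1.7, 6.4]
opening: 0.46
```

```bash
python3 go.py 0.489 0.0963 0.10 89.1
```

```text
9.5 [0.6547 0.0123 0.0256] [-0.25   0.505  0.357] [0.103 0.    0.003] [-0.3  1.7  6.4] 0.46
```

Call:
play_rows:
  rows:
    - [30,[-0.08,0,0],[0,0,0]]
    - [30,[-0.17,0,0],[0,0,0]]
    - [30,[-0.25,0.02,0.02],[0,0,0]]
    - [30,[-0.25,0.12,0.08],[0.03,0,0]]
    - [30,[-0.25,0.23,0.16],[0.06,0,0]]
    - [30,[-0.25,0.34,0.24],[0.09,0,0]]
    - [30,[-0.25,0.43,0.31],[0.103,0,0]]
    - [30,[-0.25,0.48,0.345],[0.103,0,0]]
    - [30,[-0.25,0.502,0.357],[0.103,0,0]]
    - [30,[-0.25,0.502,0.357],[0.103,0,0]]

```text
time: 10.33
eef_pos: [0.4863, 0.0969, 0.0971]
tcp_rot: [-0.496, 0.504, 0.497, 0.504]
contact_force: [-0.2, -0.0, -3.2]
opening: 0.458
```

Call:
play_rows:
  rows:
    - [30,[0,0,0],[0,0,0]]
    - [30,[0,0,0],[0,0,0]]
    - [30,[0,0,0],[0,0,0]]

```text
time: 10.58
eef_pos: [0.4901, 0.0956, 0.0986]
tcp_rot: [-0.496, 0.503, 0.495, 0.505]
contact_force: [0.1, -0.4, -3.6]
opening: 0.458
```

```bash
python3 go.py 0.490 0.0963 0.0275 89.1
```

```text
10.58 [0.4901 0.0956 0.0986] [0.237 0.001 0.002] [-0.001  0.001  0.002] [ 0.1 -0.4 -3.6] 0.458
```

Call:
play_rows:
  rows:
    - [30,[0.09,0.001,0.002],[0,0,0]]
    - [30,[0.15,0.001,0.002],[0,0,0]]
    - [30,[0.19,0.001,0.002],[0,0,0]]
    - [30,[0.215,0.001,0.002],[0,0,0]]
    - [30,[0.228,0.001,0.002],[0,0,0]]
    - [30,[0.234,0.001,0.002],[0,0,0]]
    - [30,[0.237,0.001,0.002],[0,0,0]]
    - [30,[0.237,0.001,0.002],[0,0,0]]

```text
time: 11.25
eef_pos: [0.4893, 0.0969, 0.0278]
tcp_rot: [-0.496, 0.503, 0.495, 0.505]
contact_force: [-0.9, -0.4, -3.8]
opening: 0.458
```

Call:
play_rows:
  rows:
    - [30,[0.002,0,0],[0,0,0]]
    - [30,[0.003,0,0],[0,0,0]]
    - [30,[0.004,0,0],[0,0,0]]
    - [30,[0.004,0,0],[0,0,0]]

```text
time: 11.58
eef_pos: [0.4886, 0.097, 0.0262]
tcp_rot: [-0.496, 0.503, 0.496, 0.505]
contact_force: [0.6, -0.7, -3.2]
opening: 0.46
```

Not down yet: it was gripped at 25.6 mm and is at 26.2 mm now. I lower it a little more.

Call:
play_rows:
  rows:
    - [30,[0.002,0,0],[0,0,0]]
    - [30,[0.003,0,0],[0,0,0]]
    - [30,[0.004,0,0],[0,0,0]]
    - [30,[0.004,0,0],[0,0,0]]

```text
time: 11.92
eef_pos: [0.4887, 0.097, 0.0255]
tcp_rot: [-0.496, 0.503, 0.496, 0.505]
contact_force: [-3.7, -0.8, 3.9]
opening: 0.458
```

Call:
play_rows:
  rows:
    - [52,[0,0,0],[0,0,0]]
    - [60,[0,0,0],[0,0,0]]
    - [70,[0,0,0],[0,0,0]]
    - [70,[0,0,0],[0,0,0]]
    - [70,[-0.03,0,0],[0,0,0]]
    - [70,[-0.1,0,0],[0,0,0]]
    - [70,[-0.2,0,0],[0,0,0]]
    - [70,[-0.32,0,0],[0,0,0]]
    - [70,[-0.32,0,0],[0,0,0]]
    - [70,[-0.32,0,0],[0,0,0]]

```text
time: 12.75
eef_pos: [0.4906, 0.0969, 0.1243]
tcp_rot: [-0.498, 0.502, 0.494, 0.507]
contact_force: [0.3, -0.8, 0.1]
opening: 0.698
```

Call:
play_rows:
  rows:
    - [70,[0,0,0],[0,0,0]]
    - [70,[0,0,0],[0,0,0]]

```text
time: 12.92
eef_pos: [0.4872, 0.0969, 0.1196]
tcp_rot: [-0.495, 0.504, 0.496, 0.504]
contact_force: [-0.3, -0.1, 0.1]
opening: 0.697
```

```bash
python3 near.py p4 0.05; python3 go.py 0.660 -0.0685 0.12 91
python3 - <<'E'
from meas import *
a,s=pickle.load(open("p4.pkl","rb"))
h=cv2.cvtColor(a["color"],cv2.COLOR_RGB2HSV)
rack=cv2.inRange(h,(15,60,110),(22,127,255)); rack=cv2.morphologyEx(rack,cv2.MORPH_CLOSE,np.ones((45,45)));rack=cv2.morphologyEx(rack,cv2.MORPH_OPEN,np.ones((7,7)))
for k,r in rect(a,rack,.02):
    if cv2.contourArea(k)>8000: print("rack",cv2.boundingRect(k),np.round(r[0],1),np.round(r[1],1),round(r[2],2))
E
```

```text
[0.4871 0.0969 0.1192]
(156, 374, 20, 26) ctr [659.  -47.7] size [13.6 37.9] ang 70.2 x 643.2 674.8 y -59.8 -35.7
(291, 187, 55, 71) ctr [496.7  97.1] size [40.2 56.5] ang 89.0 x 468.8 525.0 y 76.9 117.5
(396, 166, 53, 83) ctr [486.4 175. ] size [38.6 64.6] ang 89.7 x 454.1 518.7 y 155.7 194.3
(293, 155, 51, 30) ctr [455.8  98. ] size [36.1 21. ] ang 89.1 x 445.3 466.6 y 79.8 115.9
(585, 134, 35, 55) ctr [451.3 302.7] size [19.2 40.7] ang 82.1 x 432.3 472.3 y 293.0 314.7
12.97 [0.4871 0.0969 0.1192] [-0.004 -0.585 -0.542] [-0.022  0.001 -0.001] [-0.3  0.9 -0.2] 0.703
rack (57, 142, 420, 215) [545.3  53.4] [344.  213.4] 89.1
```

View pics/p4.png

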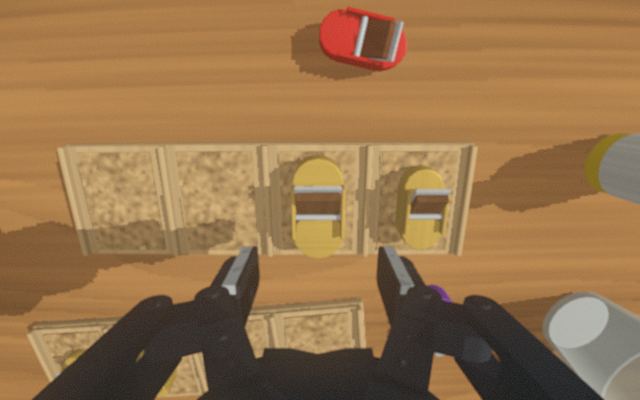

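Both planes stand upright and square in the first two berths (plane_4 columns 291–346, plane_3 396–449). Their y agrees with the rack frame to 1–2 mm. Next is plane_2.

Call:
play_rows:
  rows:
    - [60,[0,-0.1,-0.1],[0,0,0]]
    - [52,[0,-0.23,-0.21],[-0.01,0,0]]
    - [52,[0,-0.34,-0.32],[-0.022,0,0]]
    - [52,[0,-0.45,-0.42],[-0.022,0,0]]
    - [52,[0,-0.54,-0.5],[-0.022,0,0]]
    - [52,[0,-0.585,-0.542],[-0.022,0,0]]
    - [52,[0,-0.585,-0.542],[-0.022,0,0]]
    - [52,[0,-0.585,-0.542],[-0.022,0,0]]
    - [52,[0,-0.585,-0.542],[-0.022,0,0]]
    - [52,[0,-0.585,-0.542],[-0.022,0,0]]

```text
time: 13.8
eef_pos: [0.6597, -0.0673, 0.1196]
tcp_rot: [-0.504, 0.495, 0.506, 0.495]
contact_force: [0.8, -0.2, 0.4]
opening: 0.516
```

```bash
python3 near.py n2 0.042; python3 go.py 0.660 -0.0685 0.021 91
```

```text
[ 0.6599 -0.0672  0.12  ]
(199, 182, 35, 54) ctr [ 662.3 -145.3] size [43.2 26.7] ang 1.0 x 640.6 683.9 y -158.6 -132.0
(301, 170, 34, 68) ctr [657. -67.] size [53.9 25.8] ang 1.1 x 630.0 684.0 y -79.7 -53.8
(631, 0, 9, 33) ctr [518.7 145.4] size [21.5  5.9] ang 15.6 x 508.6 528.3 y 139.8 151.1
(521, 0, 80, 34) ctr [522.4  90.9] size [20.1 55. ] ang 3.5 x 510.7 533.2 y 62.9 117.9
13.85 [ 0.6599 -0.0672  0.12  ] [ 0.33  -0.    -0.005] [ 0.001  0.001 -0.   ] [0.6 0.2 0. ] 0.523
```

Call:
play_rows:
  rows:
    - [52,[0.12,0,-0.003],[0,0,0]]
    - [52,[0.22,0,-0.003],[0,0,0]]
    - [52,[0.29,0,-0.003],[0,0,0]]
    - [52,[0.318,0,-0.003],[0,0,0]]
    - [52,[0.33,0,-0.003],[0,0,0]]
    - [52,[0.33,0,-0.003],[0,0,0]]
    - [10,[0.33,0,-0.003],[0,0,0]]
    - [10,[0.33,0,-0.003],[0,0,0]]
    - [10,[0.33,0,-0.003],[0,0,0]]
    - [10,[0.33,0,-0.003],[0,0,0]]
  force: 35

```text
time: 14.68
eef_pos: [0.6629, -0.0697, 0.0243]
tcp_rot: [0.506, -0.494, -0.503, -0.497]
contact_force: [0.2, -0.2, 5.8]
opening: 0.291
```

Call:
play_rows:
  rows:
    - [10,[0,0,0],[0,0,0]]
    - [10,[0,0,0],[0,0,0]]
    - [10,[0,0,0],[0,0,0]]
    - [10,[0,0,0],[0,0,0]]

```text
time: 15.02
eef_pos: [0.6629, -0.0697, 0.0243]
tcp_rot: [0.506, -0.494, -0.503, -0.497]
contact_force: [-0.5, 1.1, 6.0]
opening: 0.296
```

```bash
python3 go.py 0.490 0.0125 0.10 89.1
```

```text
15.02 [ 0.6629 -0.0697  0.0243] [-0.255  0.57   0.284] [0.022 0.    0.003] [-0.5  1.1  6. ] 0.296
```

Call:
play_rows:
  rows:
    - [10,[-0.08,0,0],[0,0,0]]
    - [10,[-0.17,0,0],[0,0,0]]
    - [10,[-0.255,0.02,0.01],[0,0,0]]
    - [10,[-0.255,0.14,0.07],[0.01,0,0]]
    - [10,[-0.255,0.26,0.13],[0.022,0,0]]
    - [10,[-0.255,0.38,0.19],[0.022,0,0]]
    - [10,[-0.255,0.48,0.24],[0.022,0,0]]
    - [10,[-0.255,0.54,0.27],[0.022,0,0]]
    - [10,[-0.255,0.562,0.284],[0.022,0,0]]
    - [10,[-0.255,0.562,0.284],[0.022,0,0]]

```text
time: 15.85
eef_pos: [0.4894, 0.0135, 0.0977]
tcp_rot: [-0.496, 0.503, 0.496, 0.504]
contact_force: [0.2, 0.2, -2.1]
opening: 0.296
```

Call:
play_rows:
  rows:
    - [10,[0,0,0],[0,0,0]]
    - [10,[0,0,0],[0,0,0]]
    - [10,[0,0,0],[0,0,0]]

```text
time: 16.1
eef_pos: [0.4926, 0.0119, 0.0986]
tcp_rot: [-0.496, 0.503, 0.495, 0.505]
contact_force: [0.6, -0.1, -1.3]
opening: 0.297
```

```bash
python3 near.py c2 0.118|grep -v '(0,'; python3 go.py 0.4925 0.0125 0.0255 89.1
```

```text
[0.4923 0.012  0.0984]
(290, 202, 57, 109) ctr [484.1  12.5] size [25.5 55.1] ang 88.4 x 456.5 511.7 y -0.5 25.4
(508, 163, 72, 89) ctr [461.5 113.1] size [32.9 41.1] ang 89.3 x 440.8 482.1 y 96.7 129.5
(401, 150, 74, 113) ctr [460.7  65.1] size [51.6 32.1] ang 0.6 x 435.0 486.5 y 48.9 81.2
16.15 [0.4923 0.012  0.0984] [ 0.243 -0.     0.001] [-0.001  0.001  0.001] [ 0.5 -0.4 -1.3] 0.291
```

View pics/c2.png

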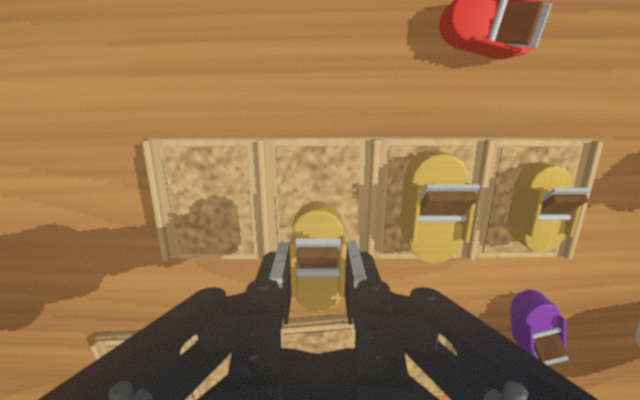

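Plane_2 is held square, its outline rows 202–311. Lowering it in the third berth.

Call:
play_rows:
  rows:
    - [10,[0.09,0,0.001],[0,0,0]]
    - [10,[0.15,0,0.001],[0,0,0]]
    - [10,[0.195,0,0.001],[0,0,0]]
    - [10,[0.22,0,0.001],[0,0,0]]
    - [10,[0.234,0,0.001],[0,0,0]]
    - [10,[0.24,0,0.001],[0,0,0]]
    - [10,[0.243,0,0.001],[0,0,0]]
    - [10,[0.244,0,0.001],[0,0,0]]
    - [10,[0.245,0,0.001],[0,0,0]]
    - [10,[0.245,0,0.001],[0,0,0]]

```text
time: 16.98
eef_pos: [0.4918, 0.013, 0.0254]
tcp_rot: [-0.496, 0.503, 0.495, 0.505]
contact_force: [0.8, -0.1, -1.7]
opening: 0.3
```

Call:
play_rows:
  rows:
    - [10,[0.001,0,0],[0,0,0]]
    - [10,[0.002,0,0],[0,0,0]]
    - [10,[0.003,0,0],[0,0,0]]
    - [10,[0.003,0,0],[0,0,0]]

```text
time: 17.32
eef_pos: [0.4914, 0.0131, 0.0243]
tcp_rot: [-0.496, 0.503, 0.496, 0.505]
contact_force: [-1.7, -0.9, 2.1]
opening: 0.294
```

Touching (−1.7 → +2.1 N). Release, rise and settle.

Call:
play_rows:
  rows:
    - [35,[0,0,0],[0,0,0]]
    - [42,[0,0,0],[0,0,0]]
    - [50,[0,0,0],[0,0,0]]
    - [52,[0,0,0],[0,0,0]]
    - [52,[-0.03,0,0],[0,0,0]]
    - [52,[-0.1,0,0],[0,0,0]]
    - [52,[-0.2,0,0],[0,0,0]]
    - [52,[-0.32,0,0],[0,0,0]]
    - [52,[-0.32,0,0],[0,0,0]]
    - [52,[-0.32,0,0],[0,0,0]]

```text
time: 18.15
eef_pos: [0.4932, 0.0126, 0.1233]
tcp_rot: [-0.498, 0.502, 0.494, 0.506]
contact_force: [0.5, -0.5, -0.1]
opening: 0.518
```

Call:
play_rows:
  rows:
    - [45,[0,0,0],[0,0,0]]
    - [45,[0,0,0],[0,0,0]]
    - [45,[0,0,0],[0,0,0]]

```text
time: 18.4
eef_pos: [0.4899, 0.0132, 0.1182]
tcp_rot: [-0.495, 0.504, 0.497, 0.504]
contact_force: [-0.2, 0.9, -0.7]
opening: 0.449
```

```bash
python3 near.py p2 0.042|grep -v '(0,'; python3 go.py 0.6655 -0.1505 0.12 95
```

```text
[0.49   0.0131 0.1183]
(300, 168, 35, 69) ctr [485.5  13.2] size [26.3 54.2] ang 89.1 x 458.4 512.7 y -0.2 26.1
(493, 162, 64, 83) ctr [489.4 174.7] size [51.3 66.9] ang 89.7 x 455.9 522.9 y 149.0 200.2
(393, 151, 67, 103) ctr [488.   96.6] size [82.2 50.6] ang 0.5 x 447.0 529.1 y 71.2 121.9
18.45 [0.49   0.0131 0.1183] [-0.007 -0.594 -0.536] [-0.066  0.001 -0.001] [0.2 0.5 0.5] 0.445
```

Call:
play_rows:
  rows:
    - [45,[0,-0.1,-0.1],[0,0,0]]
    - [45,[0,-0.23,-0.21],[-0.02,0,0]]
    - [45,[0,-0.34,-0.32],[-0.04,0,0]]
    - [45,[0,-0.45,-0.41],[-0.066,0,0]]
    - [45,[0,-0.54,-0.49],[-0.066,0,0]]
    - [45,[0,-0.594,-0.536],[-0.066,0,0]]
    - [45,[0,-0.594,-0.536],[-0.066,0,0]]
    - [45,[0,-0.594,-0.536],[-0.066,0,0]]
    - [45,[0,-0.594,-0.536],[-0.066,0,0]]
    - [45,[0,-0.594,-0.536],[-0.066,0,0]]

```text
time: 19.28
eef_pos: [0.6654, -0.1496, 0.1188]
tcp_rot: [-0.521, 0.477, 0.522, 0.478]
contact_force: [0.4, -0.3, 0.6]
opening: 0.451
```

```bash
python3 near.py n1 0.038; python3 go.py 0.6655 -0.1505 0.019 95
```

```text
[ 0.6655 -0.1495  0.1192]
(304, 177, 26, 54) ctr [ 663.6 -150.2] size [43.3 19.6] ang 5.7 x 641.7 685.3 y -160.4 -139.1
(544, 0, 53, 24) ctr [512.7   7.2] size [14.1 37.2] ang 7.6 x 503.3 520.9 y -12.2 25.0
19.33 [ 0.6655 -0.1495  0.1192] [ 0.334  0.    -0.004] [0.001 0.001 0.   ] [-1.   0.3 -0.6] 0.45
```

View pics/n1.png

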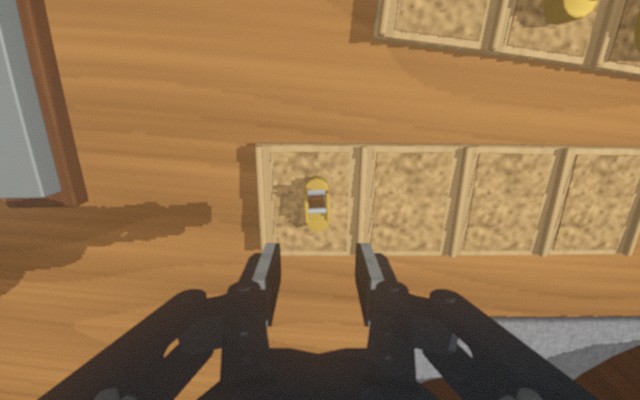

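Plane_1 sits at (316,204), between and square to the jaws. Descending first, to read the pose before closing.

Call:
play_rows:
  rows:
    - [45,[0.12,0.005,-0.006],[-0.006,0,0]]
    - [45,[0.22,0.005,-0.006],[-0.006,0,0]]
    - [45,[0.285,0.005,-0.006],[-0.006,0,0]]
    - [45,[0.315,0.005,-0.006],[-0.006,0,0]]
    - [45,[0.327,0.005,-0.006],[-0.006,0,0]]
    - [45,[0.329,0.005,-0.006],[-0.006,0,0]]
    - [45,[0.329,0.005,-0.006],[-0.006,0,0]]
    - [45,[0.329,0.005,-0.006],[-0.006,0,0]]
  force: 30

```text
time: 20.0
eef_pos: [0.6668, -0.1529, 0.0235]
tcp_rot: [0.525, -0.474, -0.522, -0.476]
contact_force: [-0.1, -0.3, 0.7]
opening: 0.448
```

```bash
python3 go.py 0.665 -0.1512 0.0200 95.5
```

```text
20.0 [ 0.6668 -0.1529  0.0235] [0.011 0.005 0.006] [ 0.001 -0.     0.003] [-0.1 -0.3  0.7] 0.448
```

Call:
play_rows:
  rows:
    - [45,[0.01,0.005,0.005],[0,0,0]]
    - [45,[0.01,0.005,0.005],[0,0,0]]
    - [0,[0.01,0.005,0.005],[0,0,0]]
    - [0,[0.01,0.005,0.005],[0,0,0]]
    - [0,[0.01,0.005,0.005],[0,0,0]]
    - [0,[0.01,0.005,0.005],[0,0,0]]
    - [0,[0.01,0.005,0.005],[0,0,0]]
    - [0,[0.01,0.005,0.005],[0,0,0]]
    - [0,[0.01,0.005,0.005],[0,0,0]]
    - [0,[0.01,0.005,0.005],[0,0,0]]

```text
time: 20.83
eef_pos: [0.664, -0.1513, 0.0186]
tcp_rot: [0.524, -0.475, -0.523, -0.476]
contact_force: [0.5, 0.2, 4.4]
opening: 0.23
```

```bash
python3 go.py 0.4895 -0.0715 0.10 89.1
```

```text
20.83 [ 0.664  -0.1513  0.0186] [-0.272  0.553  0.321] [0.072 0.    0.001] [0.5 0.2 4.4] 0.23
```

Call:
play_rows:
  rows:
    - [0,[-0.09,0,0],[0,0,0]]
    - [0,[-0.18,0,0],[0,0,0]]
    - [0,[-0.272,0.02,0.01],[0,0,0]]
    - [0,[-0.272,0.14,0.08],[0.02,0,0]]
    - [0,[-0.272,0.26,0.15],[0.05,0,0]]
    - [0,[-0.272,0.38,0.22],[0.072,0,0]]
    - [0,[-0.272,0.47,0.27],[0.072,0,0]]
    - [0,[-0.272,0.53,0.305],[0.072,0,0]]
    - [0,[-0.272,0.553,0.321],[0.072,0,0]]
    - [0,[-0.272,0.553,0.321],[0.072,0,0]]

```text
time: 21.67
eef_pos: [0.4874, -0.0704, 0.0987]
tcp_rot: [-0.496, 0.504, 0.497, 0.504]
contact_force: [-0.3, -0.6, -1.3]
opening: 0.228
```

Call:
play_rows:
  rows:
    - [0,[0,0,0],[0,0,0]]
    - [0,[0,0,0],[0,0,0]]
    - [0,[0,0,0],[0,0,0]]

```text
time: 21.92
eef_pos: [0.4907, -0.0722, 0.0999]
tcp_rot: [-0.496, 0.503, 0.495, 0.505]
contact_force: [1.1, 0.0, -1.3]
opening: 0.222
```

```bash
python3 near.py c1 0.118|grep '(2\|(3'; python3 go.py 0.4895 -0.0715 0.0205 89.1
```

```text
(297, 224, 43, 89) ctr [488.7 -71.5] size [19.9 46.7] ang 87.9 x 465.4 512.0 y -82.1 -61.8
21.97 [ 0.4904 -0.0722  0.0998] [0.264 0.004 0.002] [-0.001  0.001  0.001] [ 0.1  0.3 -0.6] 0.23
```

Call:
play_rows:
  rows:
    - [0,[0.1,0.003,0.002],[0,0,0]]
    - [0,[0.17,0.003,0.002],[0,0,0]]
    - [0,[0.215,0.003,0.002],[0,0,0]]
    - [0,[0.24,0.003,0.002],[0,0,0]]
    - [0,[0.254,0.003,0.002],[0,0,0]]
    - [0,[0.26,0.003,0.002],[0,0,0]]
    - [0,[0.263,0.003,0.002],[0,0,0]]
    - [0,[0.264,0.003,0.002],[0,0,0]]
    - [0,[0.264,0.003,0.002],[0,0,0]]

```text
time: 22.72
eef_pos: [0.4892, -0.071, 0.0212]
tcp_rot: [-0.497, 0.503, 0.495, 0.505]
contact_force: [-0.1, -0.6, -1.6]
opening: 0.223
```

Call:
play_rows:
  rows:
    - [0,[0.002,0,0],[0,0,0]]
    - [0,[0.003,0,0],[0,0,0]]
    - [0,[0.004,0,0],[0,0,0]]
    - [0,[0.004,0,0],[0,0,0]]

```text
time: 23.05
eef_pos: [0.4884, -0.0707, 0.0193]
tcp_rot: [-0.496, 0.503, 0.496, 0.505]
contact_force: [0.4, 0.7, -0.6]
opening: 0.219
```

Call:
play_rows:
  rows:
    - [0,[0.001,0,0],[0,0,0]]
    - [0,[0.002,0,0],[0,0,0]]
    - [0,[0.003,0,0],[0,0,0]]
    - [0,[0.003,0,0],[0,0,0]]

```text
time: 23.38
eef_pos: [0.4885, -0.0708, 0.0185]
tcp_rot: [-0.496, 0.503, 0.496, 0.505]
contact_force: [-1.2, -0.1, 1.6]
opening: 0.228
```

Down. Release, rise, then go to an overview with the camera straight above the rack.

Call:
play_rows:
  rows:
    - [28,[0,0,0],[0,0,0]]
    - [35,[0,0,0],[0,0,0]]
    - [42,[0,0,0],[0,0,0]]
    - [45,[0,0,0],[0,0,0]]
    - [45,[-0.03,0,0],[0,0,0]]
    - [45,[-0.1,0,0],[0,0,0]]
    - [45,[-0.2,0,0],[0,0,0]]
    - [45,[-0.32,0,0],[0,0,0]]
    - [45,[-0.45,0,0.05],[0,0,0]]
    - [45,[-0.55,-0.05,0.12],[0,0,0]]

```text
time: 24.22
eef_pos: [0.503, -0.0358, 0.1867]
tcp_rot: [-0.496, 0.504, 0.494, 0.505]
contact_force: [1.7, 0.5, 0.2]
opening: 0.452
```

Call:
play_rows:
  rows:
    - [45,[0,-0.1,0.1],[0,0,0]]
    - [45,[0,-0.2,0.2],[0,0,0]]
    - [45,[0,-0.24,0.3],[0,0,0]]
    - [45,[0,-0.24,0.3],[0,0,0]]
    - [45,[0,-0.24,0.3],[0,0,0]]
    - [45,[0,-0.24,0.3],[0,0,0]]
    - [45,[0,-0.24,0.3],[0,0,0]]
    - [45,[0,-0.24,0.3],[0,0,0]]

```text
time: 24.88
eef_pos: [0.5767, 0.0526, 0.1836]
tcp_rot: [-0.496, 0.504, 0.495, 0.505]
contact_force: [-0.6, 0.3, -1.4]
opening: 0.447
```

```bash
python3 near.py fin 0.04
python3 - <<'E'
from meas import *
a,s=pickle.load(open("fin.pkl","rb")); V=np.array(a["view"]); print("cam",-V[:3,:3].T@V[:3,3])
h=cv2.cvtColor(a["color"],cv2.COLOR_RGB2HSV)
rack=cv2.inRange(h,(15,60,110),(28,127,255))|cv2.inRange(h,(20,110,60),(28,255,255)); rack=cv2.morphologyEx(rack,cv2.MORPH_CLOSE,np.ones((9,9)));rack=cv2.morphologyEx(rack,cv2.MORPH_OPEN,np.ones((7,7)))
for k,r in rect(a,rack,.02):
    if cv2.contourArea(k)>8000:
        print("rack",cv2.boundingRect(k),np.round(r[0],1),np.round(r[1],1),round(r[2],2))
E
```

```text
[0.5768 0.0526 0.1836]
(169, 73, 31, 48) ctr [491.7 -66.3] size [27.5 40.6] ang 88.1 x 471.3 512.1 y -80.3 -52.6
(342, 61, 48, 75) ctr [496.8  97.7] size [64.1 42.8] ang 0.3 x 464.9 528.9 y 76.2 119.1
(256, 61, 33, 61) ctr [489.2  13.7] size [28.7 51. ] ang 88.9 x 463.7 514.8 y -0.6 28.1
(430, 55, 47, 74) ctr [492.1 177.4] size [42.8 62.7] ang 90.0 x 460.8 523.5 y 156.0 198.8
(348, 43, 37, 15) ctr [456.3  97. ] size [31.4 11.2] ang 89.3 x 450.7 462.0 y 81.3 112.6
(594, 41, 19, 48) ctr [468.9 312.3] size [41.2 16.4] ang 10.5 x 447.8 487.7 y 303.6 324.1
cam [0.50056166 0.05422334 0.32759642]
rack (90, 193, 310, 108) [656.  -29.3] [103.1 343.3] 4.81
rack (134, 37, 368, 109) [490.5  54.4] [343.3  98.2] 89.1
```

View pics/fin.png

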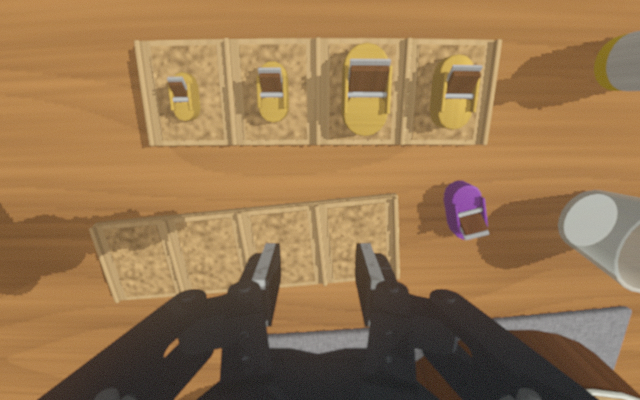

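From straight above, the rack measures (490.5, 54.4) mm. The planes stand at most 3 mm from their berth centres and are square within about 1°, in the order plane_3, plane_4, plane_2, plane_1 from the robot's left. The gripper is clear at z = 0.18. Handing in.

Run:
```python
from plant import ctrl
s=ctrl.get_state(); print(s["time"],s["contact_force"].round(1)); print(ctrl.sign_off())
```

```text
24.9333 [ 1.6 -0.1  0.4]
the job is handed in; nothing more can be done
None
```

I moved all four brass planes to the empty rack in their original left-to-right order (plane_3, plane_4, plane_2, plane_1). Each was lowered until the wrist force showed contact with the cork, then released, and I handed the job in at 24.9 s.

**Last checks:** a view from straight above shows each plane upright, one to a berth. Along the pad, the planes are within about 1.5 mm of centre, except plane_1 at about 3 mm. Across the pad, all are within about 2.5 mm.

**Squareness:** all four read within about 1° of square. Plane_1 is small in that view, so its reading is less certain.

**Disagreements:** earlier oblique views put the planes 1–2 mm differently along the pad. The top and wrist cameras differed by about 2 mm on where the rack stands. I relied on the straight-down view.

**Bystanders:** I never moved near the stone, the glue bottle or the pot, and no unexpected force showed. I did not measure their positions again at the end. The gripper was clear of everything at hand-in.

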